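# Strip a stuck mould frame off a plaster ornament with light mallet taps

### The job

The dark metal mould frame is stuck around the plaster casting: using the mallet, knock it fully down its two pins with light taps (never over 22 N) on its orange caps, alternating sides as it jams when cocked, without hitting the plaster or pushing the frame with the gripper. Then put the mallet back on the cork mat and lay the freed casting flat, face up, on the wooden board beside the finished one. Leave the finished casting, blue cup and red jar where they are.

Things in the scene. Friction and masses are not known exactly. Their poses are not given: they have to be found in the camera images.
- press: Fixed green base of the press, 130 (x) by 250 (y) by 20 mm, origin at the centre of its underside on the bench, z up, x away from the robot within 17 degrees. It carries a steel pedestal, top 50 mm above the bench, on which the casting stands, and two vertical guide pins, 80 mm either side of the middle along its y.
- frame: Dark metal mould frame, plate 94 (x) by 106 (y) by 26 mm, opening 50 by 66 mm round the casting (3 mm gap). At each end a blind bushing, 42 mm wide, 160 mm apart, slides on a pin and bears an orange cap. Origin: axis of the left (+y) bushing at mid-plate; axes as the press. Plate top 88 mm above the bench at the start, 62 mm fully down. Held by friction, it stays where left.
- cap_left (a point): Centre of the top of the domed orange cap (28 mm wide, 7 mm high) at the frame's +y end, where to tap; the highest part of the frame, 100 mm above the bench at the start, 74 mm fully down. Moves with the frame.
- cap_right (a point): The same for the orange cap at the frame's -y end.
- bush_left (a joint): How far the frame's left (+y) end has slid down, m: 0 at the start, 0.026 on its hard stop; counts as fully down from 0.022. Pushed down on its cap an end slides at 12 N until 4 mm lower than the other; then the cocked frame jams ever harder (15 N at 5 mm, 22 N at 11 mm). In its middle it would take 24 N. Over 22 N from the mallet is too hard.
- bush_right (a joint): The same for the frame's right (-y) end.
- casting: White plaster block with a low angel relief (1.5 mm) on its upper face, 44 (x) by 60 (y) by 36 mm high, 130 g, origin at the centre of its underside, z up. Stands loose on the pedestal inside the frame, axes as the press, underside 50 and top 86 mm above the bench; with the frame down it stands 24 mm proud of the plate and can be gripped across its x.
- finished: Another, finished casting, the same as the first, lying on the +x end of the drying board. Not to be moved.
- board: Fixed brown wooden drying board, 240 mm (x) by 170 mm (y) by 12 mm, origin at the centre of its underside. The finished casting lies about 75 mm along its +x; the -x half is empty. It may be on the robot's left or right.
- mat: Fixed cork mat, 150 by 150 by 5 mm, origin at the centre of its underside; the mallet's place. It may be on the robot's left or right.
- mallet: Rubber mallet, 380 g, standing on its striking face on the mat: black head 56 mm wide, 80 mm long, axis upright (z); origin at the centre of its lower, yellow face, which is soft: above 6 N it yields 1 mm per 4 N. Wooden handle, 22 mm wide, 26 mm high, level along its -x (towards the robot), axis 40 mm above the lower face, ending 156 mm from the head's axis.
- mallet_grip (a point): Point on the axis of the mallet's handle, 70 mm from the head's axis and 40 mm above the lower face: a good place to grip, from above, across the 22 mm width. The mallet balances 11 mm from the head's axis.
- cup: Blue plastic cup, 72 mm wide, 95 mm high, origin at the centre of its underside, beyond the press. Not to be moved.
- jar: Red paint jar with white cap, 64 mm wide, 75 mm high, origin at the centre of its underside, beyond the press. Not to be moved.
Things that resemble listed ones, but are neither listed nor needed, are in the scene too. Leave any yellow look-alike of the casting alone. There is more than one size of the mallet; the job needs the smaller.

How it is judged (in metres and radians):
On the way, in this order (a step that is already met when the one before it is completed fails the run):
1. both ends of the frame have started to slide down (value of joint each of bush_left, bush_right above 0.004 m), for 0.1 s.
2. both ends of the frame are fully down while the casting still stands on its pedestal (value of joint each of bush_left, bush_right above 0.022 m and horizontal distance between casting and press below 0.008 m), for 0.2 s.
At the end, for the whole second after the job is handed in: both frame ends at least 22 mm down; casting at rest, flat and face up (0.1 rad) on the board, centre within 110 mm (board x) and 75 mm (board y) of the board's; mallet at rest on the cork mat, its lower face's centre within 75 mm of the mat's centre and below 60 mm (value of joint each of bush_left, bush_right above 0.022 m and x of casting in the frame of board between -0.11 and 0.11 m and y of casting in the frame of board between -0.075 and 0.075 m and z of casting in the frame of board between 0.009 and 0.016 m and angle between casting's own z axis and vertical below 0.1 rad and linear speed of each of casting, mallet below 0.02 m/s and horizontal distance between mallet and mat below 0.075 m and height (world z) of mallet below 0.06 m and contact force between mallet and mat above 1 N); the robot touches nothing.
It fails at once if the mallet presses on the frame with more than 22 N (contact force between mallet and frame above 22 N).
It fails at once if the mallet strikes the plaster casting (contact force between mallet and casting above 2 N).
It fails at once if the gripper or arm pushes the frame (over 4 N) before it is fully down (value of joint any of bush_left, bush_right below 0.022 m and contact force between any of the fingers, the arm and frame above 4 N).
It fails at once if the finished casting is moved more than 20 mm (distance of finished from where it was at the start of the episode above 0.02 m).
It fails at once if the cup or the jar is moved more than 20 mm or tipped (distance of any of cup, jar from where it was at the start of the episode above 0.02 m or angle between any of cup, jar's own z axis and vertical above 0.3 rad).
It also fails if it takes over 72 s, if anything falls off the work surface, if the arm or the gripper's body presses on something with over 40 N, if the wrist force passes 120 N, or if a joint passes its speed limit or range.

### The arm

A 6-joint arm with a two-finger parallel gripper is mounted at the origin on the work surface. World frame = base frame: x ahead of the robot, y to its left, z up, the work surface at z = 0. Lengths are in mm, angles in rad, forces in N, time in s.
With the tool pointing down it reaches from about 350 to 975 mm from the base axis. Payload 17.4 kg.
Tool frame: the origin (TCP) lies midway between the tips of the shut fingers; the grasp point (between the pads) lies manip.tcp_to_grasp behind it (manip.tcp_to_grasp is the distance from the TCP to the grasp point, in mm); z points along the fingers, y is the line along which they close (so a half turn about z gives the same grasp; the last joint's range is limited). The gripper opens to 85 mm and grips with 20 to 120 N. Pads are 22 mm wide; open, the fingers measure 114 mm over their backs; the gripper's body (76 mm by 85 mm) begins 54 mm behind the grasp point. The pads swing forward as they close: fully open they stand 13 mm farther back than shut.
Start: joints at [1.159, 0.116, 1.442, -0, 1.584, -0.038], TCP at [246.488, 628.392, 231.303] pointing down, gripper open.
Joint ranges: [-2.83, 2.83], [-0.83, 2.19], [0.07, 2.5], [-1.14, 4.28], [0.01, 3], [-2.97, 2.97]. Speed limits (rad/s): [1.89, 1.89, 2.22, 3.14, 3.14, 3.14].

### API

Orientations are given as [roll, pitch, yaw] about the fixed x, y, z axes, in that order (R = Rz(yaw) Ry(pitch) Rx(roll)).
In Python, from plant import manip gives the robot as it stands.
- The arm moves only by the shell command python3 -m crank 'ROWS'. ROWS is JSON, a list of rows, each a list of 7 numbers: the shift along the tool's x, y, z in m, then the turn, a rotation vector about the tool's x, y, z in rad, then the finger opening in m, from 0 to 0.0854. A call has 1 to 12 rows; each row shifts and turns the commanded pose from where the row before left it, along the tool's axes as they then stand; what a row does not reach is not made up. A row lasts 1/8 s, in which the tool goes at most 62.5 mm and 10.7 degrees, less where a joint would pass 70% of its speed; a pose out of reach is approached as far as the arm can. A call is refused whole if a number of a shift passes 0.0625 or a number of a turn 0.188, either way. A call with a gripper value outside its range is refused whole. The fingers move at their own pace and stop on an object; the grip force is fixed at half the most. Time passes only in rows, so rows that do not move let the fingers close. It gives the time, the measured TCP pose, the force, the opening and the grip force at its end, in the units of the state.
- manip.read_state(): the state, without advancing time (a new reading comes with each control period).
- manip.grab_frame(name): name is "side" or "top"; returns the picture (400x640x3 uint8, red, green, blue); there is no depth.
- manip.calibration(name): a dict with "fx", "fy", "cx", "cy" (pixels), "k1" (the pictures are not rectified: a ray, as slopes to the right and down, at radius r is drawn at 1 + k1 r^2 times it, then the intrinsics apply), "extrinsics" (4x4, takes a point from camera to world coordinates). Camera axes: x right, y down, z forward; pixel columns grow to the right and rows downward; lengths in mm; the calibration is good to about 2 mm. A picture is of the moment at which its call begins. calibration takes no time and is no camera call.
- manip.sign_off(): hands the job in; it is judged then, once.
The state is a dict: "time_s": time; "joint_positions": joint angles; "joint_velocities": joint speeds; "joint_efforts": joint torques, N m; "tcp_pos": TCP position; "eef_rot": TCP orientation; "force": force on the tool from outside, world axes, zero at the start; "moment": the same for the moment, N m; "gripper_width": finger opening in mm; "gripper_force": force on a finger pad.
Only numpy, scipy, OpenCV 4.12 (cv2) and the standard library are available. Lean on these libraries where they do the work, as an engineer would, in place of code of your own. Each camera call takes 0.05 s, during which the arm holds its last target. There are 200 camera calls.

## Working session

There is one attempt and no reset: what is moved stays moved. The work goes in short steps, Python scripts to look and compute and a shell command to move; the robot and the scene stay as the last step left them, time stands still between calls to the robot, and variables do not carry over. Pictures are saved under pics/ and viewed, at most 10 in all, crops included, and the job is handed in when it is done.

```bash
mkdir -p pics; ls
python3 - <<'E'
from plant import manip
import cv2,numpy as np
s=manip.read_state();print({k:np.round(v,3).tolist() for k,v in s.items()}, manip.tcp_to_grasp)
for n in("top","side"):
    im=manip.grab_frame(n);cv2.imwrite(f"pics/{n}0.png",im[:,:,::-1])
    c=manip.calibration(n);print(n,c)
E
```

```text
pics
{'time_s': 0.0, 'joint_positions': [1.159, 0.117, 1.442, 0.0, 1.584, -0.038], 'joint_velocities': [-0.001, 0.0, -0.0, 0.001, -0.001, 0.002], 'joint_efforts': [0.003, -73.199, -63.249, 0.0, 0.006, 0.0], 'tcp_pos': [246.42, 628.211, 230.534], 'eef_rot': [-3.14, -0.0, 2.768], 'force': [0.125, -0.128, 0.349], 'moment': [0.041, 0.033, -0.037], 'gripper_force': 0.0, 'gripper_width': 85.12} 18.700000000000003
top {'fx': 442.62403896289067, 'fy': 442.62403896289067, 'cx': 315.61745055833336, 'cy': 194.37218668565754, 'k1': -0.06939633945664266, 'extrinsics': array([[-3.02759216e-02, -9.98146115e-01,  5.27986995e-02,
         4.78432596e+02],
       [-9.99527097e-01,  2.99488693e-02, -6.97472758e-03,
         1.46043838e+02],
       [ 5.38053589e-03, -5.29848971e-02, -9.98580818e-01,
         1.47020217e+03],
       [ 0.00000000e+00,  0.00000000e+00,  0.00000000e+00,
         1.00000000e+00]])}
side {'fx': 454.6496072269657, 'fy': 454.6496072269657, 'cx': 314.0622069845355, 'cy': 205.5425598435072, 'k1': -0.1279070896310076, 'extrinsics': array([[ 7.10545941e-01, -4.80569560e-01,  5.13981871e-01,
        -6.35467134e+01],
       [-7.03480623e-01, -4.69096815e-01,  5.33913093e-01,
        -5.08208112e+02],
       [-1.54751219e-02, -7.40946068e-01, -6.71386211e-01,
         9.04871679e+02],
       [ 0.00000000e+00,  0.00000000e+00,  0.00000000e+00,
         1.00000000e+00]])}
```

View pics/top0.png

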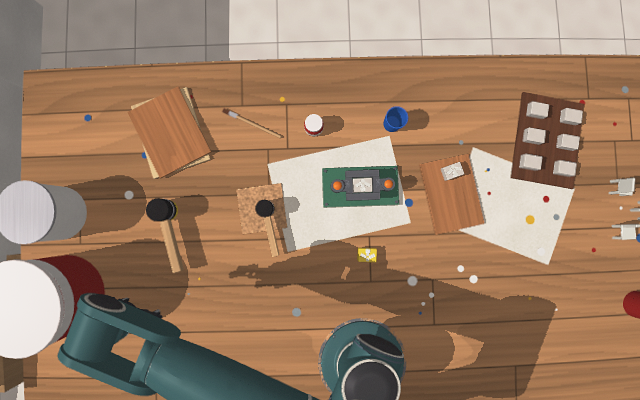

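View pics/side0.png

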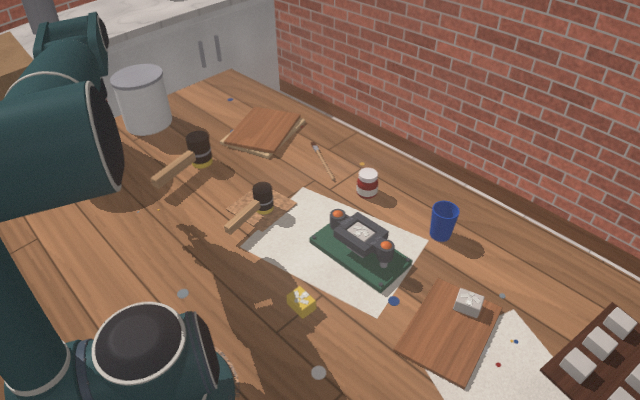

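The top view shows up = +x and left = +y. There are two mallets: a larger one at (160,210) off the mat, and a smaller one at (264,208) standing on the cork mat, which is the one meant. The press is at (361,186) with orange caps at (337,186) and (389,184). The board is at (453,193) with the finished casting at (453,171). I'm leaving the yellow look-alike at (367,255), the wooden stack and the tray alone.

```bash
cat > h.py <<'E'
from plant import manip
import cv2,numpy as np
def ray(n,uv):
    c=manip.calibration(n);K=np.array([[c['fx'],0,c['cx']],[0,c['fy'],c['cy']],[0,0,1]])
    p=cv2.undistortPoints(np.array(uv,float).reshape(-1,1,2),K,np.array([c['k1'],0,0,0,0.])).reshape(-1,2)
    E=c['extrinsics'];d=np.c_[p,np.ones(len(p))]@E[:3,:3].T
    return E[:3,3],d/np.linalg.norm(d,axis=1)[:,None]
def plane(n,uv,z):
    o,d=ray(n,uv);return (o+d*((z-o[2])/d[:,2])[:,None])[:,:2]
def tri(a,b):
    o1,d1=ray('top',[a]);o2,d2=ray('side',[b]);A=np.c_[d1[0],-d2[0]]
    t=np.linalg.lstsq(A,o2-o1,rcond=None)[0];p,q=o1+d1[0]*t[0],o2+d2[0]*t[1]
    return (p+q)/2,np.linalg.norm(p-q)
def blobs(im,lo,hi,roi,amin=15):
    h=cv2.cvtColor(im,cv2.COLOR_RGB2HSV);m=cv2.inRange(h,np.array(lo),np.array(hi))
    x0,y0,x1,y1=roi;k=np.zeros_like(m);k[y0:y1,x0:x1]=m[y0:y1,x0:x1]
    cs=cv2.findContours(k,cv2.RETR_EXTERNAL,cv2.CHAIN_APPROX_NONE)[0]
    return sorted([c for c in cs if cv2.contourArea(c)>=amin],key=cv2.contourArea,reverse=True)
def cen(c):
    m=cv2.moments(c);return np.array([m['m10'],m['m01']])/m['m00']
E
python3 - <<'E'
from h import *
t=manip.grab_frame('top');s=manip.grab_frame('side')
def rp(*a):print(*[np.round(x,1).tolist() if not isinstance(x,str) else x for x in a])
ct=blobs(t,(3,150,120),(14,255,255),(325,172,400,200),8);cs=blobs(s,(3,150,120),(14,255,255),(325,200,400,260),8)
for c in ct[:2]:rp('cap top',cen(c),plane('top',[cen(c)],97)[0],cv2.contourArea(c))
for c in cs[:2]:rp('cap side',cen(c),plane('side',[cen(c)],97)[0],cv2.contourArea(c))
g=blobs(t,(60,60,30),(95,255,140),(315,160,405,212),200)
for c in g[:1]:
    r=cv2.minAreaRect(c);rp('press',plane('top',cv2.boxPoints(r),20))
w=blobs(t,(0,0,150),(180,60,255),(350,176,374,194),20)
for c in w[:1]:rp('casting',plane('top',cv2.boxPoints(cv2.minAreaRect(c)),86),plane('top',[cen(c)],86))
w=blobs(t,(0,0,150),(180,60,255),(440,160,467,183),20)
for c in w[:1]:rp('finished',plane('top',cv2.boxPoints(cv2.minAreaRect(c)),48))
k=blobs(t,(0,0,0),(180,255,60),(245,195,285,222),50)
for c in k[:1]:rp('mallet head',cen(c),cv2.boundingRect(c),cv2.minEnclosingCircle(c)[0],plane('top',[cv2.minEnclosingCircle(c)[0]],85))
a=cv2.resize(t[160:265,230:330],None,fx=6,fy=5.5,interpolation=cv2.INTER_CUBIC)
a=cv2.resize(t[150:240,230:360],None,fx=6,fy=6,interpolation=cv2.INTER_CUBIC)
b=cv2.resize(t[150:240,380:500],None,fx=6,fy=6,interpolation=cv2.INTER_CUBIC)
cv2.imwrite('pics/a.png',cv2.resize(t[165:265,232:332],None,fx=6,fy=6,interpolation=cv2.INTER_CUBIC)[:,:,::-1])
cv2.imwrite('pics/b.png',cv2.resize(t[145:240,378-50:500-30],None,fx=5.5,fy=5.5,interpolation=cv2.INTER_CUBIC)[:,:,::-1])
E
```

```text
cap top [388.1, 183.5] [578.1, -90.5] 45.0
cap top [336.9, 185.3] [577.2, 69.3] 43.0
cap side [385.4, 244.5] [576.8, -89.1] 42.5
cap side [337.3, 213.3] [576.1, 69.8] 30.5
press [[641.5, 112.3], [642.9, -135.9], [515.3, -135.1], [514.3, 111.9]]
casting [[599.6, 17.4], [597.9, -39.2], [557.0, -37.7], [558.7, 18.9]] [[578.1, -11.4]]
finished [[626.1, -270.8], [648.1, -335.7], [607.9, -348.8], [586.1, -283.9]]
mallet head [264.4, 207.8] [256, 200, 18, 17] [264.5, 208.0] [[513.8, 297.6]]
```

View pics/a.png

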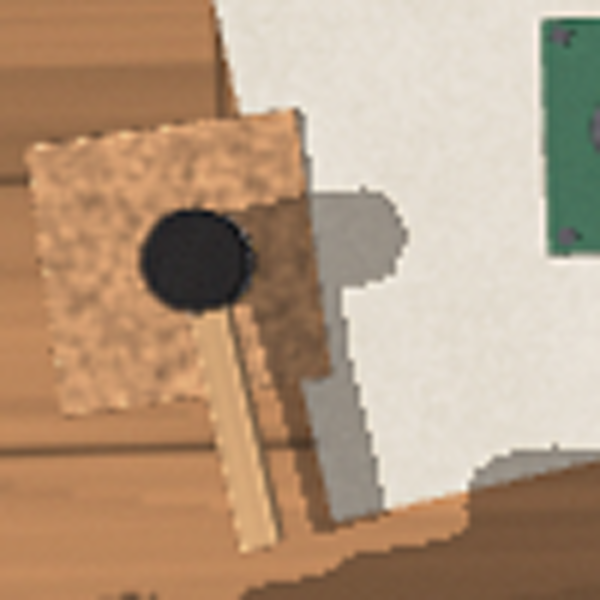

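View pics/b.png

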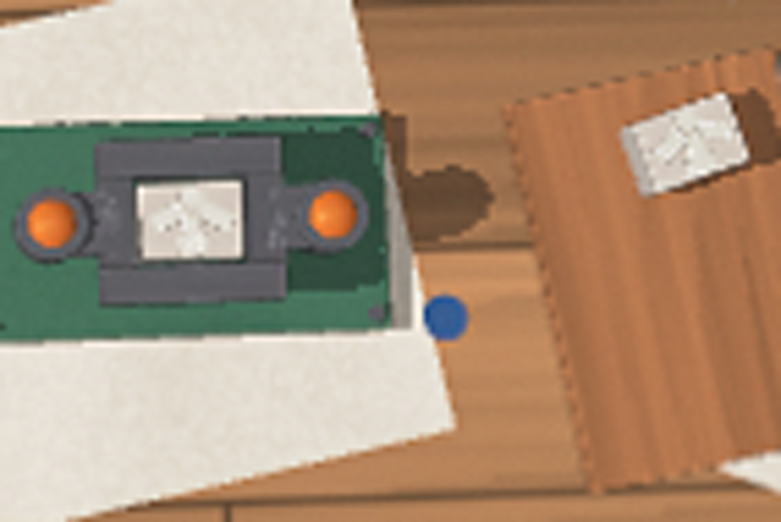

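The crops confirm it: the small mallet stands on the cork mat, with its head at crop (195,260) and its handle running down to (262,548). The caps and casting are clear, and the board's free half is on the robot's side.

Run:
```python
from h import *
a=lambda p:np.array(p)/6+[232,165]
hd=plane('top',[a([195,260])],85)[0]
e=plane('top',[a([262,548]),a([214,315])],58)
mat=plane('top',a([[28,150],[300,110],[330,378],[65,415]]),5)
b=plane('top',[[421,163],[472.5,151.5],[486,221],[436,234.5]],12)
d=e[0]-hd;print('head',hd,'handle',e,np.linalg.norm(d),'angs',np.degrees(np.arctan2(d[1],d[0])),np.degrees(np.arctan2(*(e[0]-e[1])[::-1])))
u=d/np.linalg.norm(d);g=hd+70*u;print('grip',g)
print('mat',mat,mat.mean(0));print('board',b,b.mean(0))
s=manip.read_state();y=s['eef_rot'][2];dd=g-s['tcp_pos'][:2]
print('tool shift',dd@[np.cos(y),np.sin(y)],dd@[np.sin(y),-np.cos(y)],'dyaw',np.degrees(np.arctan2(u[1],u[0])-y)%360)
```

```text
head [512.73336286 297.61662049] handle [[359.92767112 268.97751631]
 [483.89379591 291.19500774]] 155.46632341073845 angs -169.38467808011285 -169.839193804022
grip [443.93133431 284.72162659]
mat [[578.30007699 397.44357748]
 [595.92805139 246.24267294]
 [447.56725284 233.65352952]
 [431.49610038 380.19774383]] [513.3228704  314.38438094]
board [[ 649.58570763 -218.1129928 ]
 [ 683.71307947 -394.5854783 ]
 [ 449.72197248 -428.79431433]
 [ 410.75841577 -258.06753315]] [ 548.44479384 -324.89007964]
tool shift -309.31076125244743 -247.72859367909453 dyaw 32.03174717181764
```

```bash
python3 -m crank '[[-0.0442,-0.0354,0,0,0,0,0.0854],[-0.0442,-0.0354,0,0,0,0,0.0854],[-0.0442,-0.0354,0,0,0,0,0.0854],[-0.0442,-0.0354,0,0,0,0,0.0854],[-0.0442,-0.0354,0,0,0,0,0.0854],[-0.0442,-0.0354,0,0,0,0,0.0854],[-0.0442,-0.0354,0,0,0,0,0.0854],[0,0,0.02,0,0,-0.14,0.0854],[0,0,0.02,0,0,-0.14,0.0854],[0,0,0.02,0,0,-0.14,0.0854],[0,0,0.02,0,0,-0.139,0.0854],[0,0,0,0,0,0,0.0854]]'
```

```text
time_s: 1.7
tcp_pos: [443.4, 284.3, 149.9]
eef_rot: [-3.141, -0.002, -2.957]
force: [-0.7, 0.4, 0.4]
gripper_width: 85.6
gripper_force: 0.0
```

```bash
python3 -m crank '[[0,0,0.05,0,0,0,0.0854],[0,0,0.05,0,0,0,0.0854],[0,0,0.022,0,0,0,0.0854],[0,0,0,0,0,0,0.0854],[0,0,0,0,0,0,0],[0,0,0,0,0,0,0],[0,0,0,0,0,0,0],[0,0,0,0,0,0,0],[0,0,0,0,0,0,0],[0,0,0,0,0,0,0],[0,0,0,0,0,0,0]]'
```

```text
time_s: 3.08
tcp_pos: [444.2, 284.9, 29.5]
eef_rot: [3.141, 0.0, -2.956]
force: [-1.0, 1.5, 3.3]
gripper_width: 21.1
gripper_force: 58.8
```

```bash
python3 -m crank '[[0,0,-0.02,0,0,0,0],[0,0,-0.05,0,0,0,0],[0,0,-0.05,0,0,0,0],[0,0,-0.016,0,0,0,0],[-0.0045,-0.0446,0,0,0,0,0],[-0.0045,-0.0446,0,0,0,0,0],[-0.0045,-0.0446,0,0,0,0,0],[-0.0045,-0.0446,0,0,0,0,0],[-0.0045,-0.0446,0,0,0,0,0],[0,0,0,0,0,0.093,0],[0,0,0,0,0,0.093,0],[0,0,0,0,0,0,0]]'
python3 - <<'E'
from h import *
t=manip.grab_frame('top');s=manip.grab_frame('side')
cv2.imwrite('pics/c.png',np.hstack([cv2.resize(t[140:260,310:410],(400,480)),cv2.resize(s[130:280,290:415],(400,480))])[:,:,::-1])
print(manip.read_state()['force'],manip.read_state()['tcp_pos'])
E
```

```text
time_s: 4.58
tcp_pos: [506.7, 69.5, 164.3]
eef_rot: [-3.141, -0.002, 3.141]
force: [-0.3, 0.5, -4.0]
gripper_width: 21.4
gripper_force: 59.9
[-0.80080572 -0.07012378 -3.99813183] [506.88789117  69.69572445 164.67722618]
```

View pics/c.png

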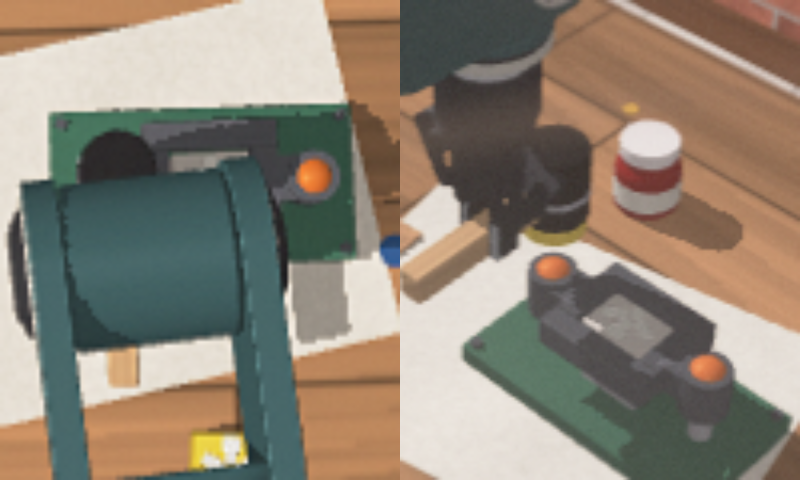

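The side view shows the mallet hanging level, with its head directly above the left cap.

```bash
python3 -m crank '[[0,0,0.02,0,0,0,0],[0,0,0.014,0,0,0,0],[0,0,0.001,0,0,0,0],[0,0,0.001,0,0,0,0],[0,0,0.001,0,0,0,0],[0,0,0.001,0,0,0,0],[0,0,0.001,0,0,0,0],[0,0,0.001,0,0,0,0],[0,0,0.001,0,0,0,0],[0,0,0.001,0,0,0,0],[0,0,0.001,0,0,0,0]]'
```

```text
time_s: 6.05
tcp_pos: [507.3, 69.7, 122.9]
eef_rot: [3.142, 0.0, 3.141]
force: [-6.6, -1.2, 8.3]
gripper_width: 21.2
gripper_force: 61.4
```

```bash
python3 -m crank '[[0,0,0.001,0,0,0,0],[0,0,0.001,0,0,0,0],[0,0,0.001,0,0,0,0],[0,0,0.001,0,0,0,0]]'
```

```text
time_s: 6.55
tcp_pos: [507.3, 70.0, 119.2]
eef_rot: [3.141, 0.001, 3.141]
force: [-7.9, 2.0, 9.5]
gripper_width: 21.1
gripper_force: 61.9
```

```bash
python3 -m crank '[[0,0,0.001,0,0,0,0],[0,0,0,0,0,0,0],[0,0,-0.025,0,0,0,0],[0,-0.0533,0,0,0,0,0],[0,-0.0533,0,0,0,0,0],[-0.001,-0.0533,0,0,0,0,0],[0,0,0,0,0,0,0]]'
```

```text
time_s: 7.42
tcp_pos: [507.8, -93.1, 142.0]
eef_rot: [-3.141, -0.0, 3.137]
force: [-0.6, 1.6, -3.9]
gripper_width: 20.8
gripper_force: 60.1
```

```bash
python3 -m crank '[[0,0,0.016,0,0,0,0],[0,0,0.001,0,0,0,0],[0,0,0.001,0,0,0,0],[0,0,0.001,0,0,0,0],[0,0,0.001,0,0,0,0],[0,0,0.001,0,0,0,0],[0,0,0.001,0,0,0,0],[0,0,0.001,0,0,0,0],[0,0,0.001,0,0,0,0],[0,0,0.001,0,0,0,0]]'
```

```text
time_s: 8.68
tcp_pos: [508.3, -90.2, 118.2]
eef_rot: [-3.141, 0.001, 3.141]
force: [-4.6, -3.8, 9.3]
gripper_width: 21.3
gripper_force: 61.9
```

```bash
python3 -m crank '[[0,0,0.001,0,0,0,0],[0,0,0.001,0,0,0,0],[0,0,0.001,0,0,0,0],[0,0,0.001,0,0,0,0],[0,0,0,0,0,0,0]]'
python3 - <<'E'
from h import *
t=manip.grab_frame('top');s=manip.grab_frame('side')
def cap(im,n,roi):
    for c in blobs(im,(3,150,120),(14,255,255),roi,8)[:2]:print(n,cen(c),cv2.contourArea(c))
cap(s,'side',(325,200,400,260));cap(t,'top',(325,172,400,200))
E
```

```text
time_s: 9.3
tcp_pos: [508.4, -90.5, 114.3]
eef_rot: [-3.14, 0.001, 3.141]
force: [-6.0, -5.9, 10.0]
gripper_width: 21.3
gripper_force: 62.0
side [337.20833333 214.5       ] 32.0
top [336.95555556 185.43333333] 45.0
```

```bash
python3 -m crank '[[0,0,-0.03,0,0,0,0],[0,0.0533,0,0,0,0,0],[0,0.0533,0,0,0,0,0],[0.001,0.0533,0,0,0,0,0],[0,0,0,0,0,0,0],[0,0,0.02,0,0,0,0],[0,0,0.0015,0,0,0,0],[0,0,0.0015,0,0,0,0],[0,0,0.0015,0,0,0,0],[0,0,0.0015,0,0,0,0],[0,0,0.0015,0,0,0,0],[0,0,0.0015,0,0,0,0]]'
```

```text
time_s: 10.9
tcp_pos: [507.3, 69.6, 115.2]
eef_rot: [3.141, 0.0, 3.14]
force: [-7.0, 5.7, 9.1]
gripper_width: 21.2
gripper_force: 62.5
```

```bash
python3 -m crank '[[0,0,0.0015,0,0,0,0],[0,0,0.0015,0,0,0,0],[0,0,0.0015,0,0,0,0],[0,0,0,0,0,0,0]]'
```

```text
time_s: 11.4
tcp_pos: [507.5, 69.8, 110.8]
eef_rot: [3.141, 0.001, 3.141]
force: [-4.9, 6.4, 9.6]
gripper_width: 21.0
gripper_force: 62.6
```

```bash
python3 -m crank '[[0,0,-0.03,0,0,0,0],[0,-0.0533,0,0,0,0,0],[0,-0.0533,0,0,0,0,0],[-0.001,-0.0533,0,0,0,0,0],[0,0,0,0,0,0,0],[0,0,0.02,0,0,0,0],[0,0,0.0015,0,0,0,0],[0,0,0.0015,0,0,0,0],[0,0,0.0015,0,0,0,0],[0,0,0.0015,0,0,0,0],[0,0,0.0015,0,0,0,0],[0,0,0.0015,0,0,0,0]]'
```

```text
time_s: 12.9
tcp_pos: [508.2, -90.1, 111.8]
eef_rot: [-3.141, 0.001, 3.141]
force: [-7.6, -2.8, 9.6]
gripper_width: 21.2
gripper_force: 62.4
```

```bash
python3 -m crank '[[0,0,0.0015,0,0,0,0],[0,0,0.0015,0,0,0,0],[0,0,0.0015,0,0,0,0],[0,0,0,0,0,0,0]]'
```

```text
time_s: 13.4
tcp_pos: [508.2, -90.4, 107.3]
eef_rot: [-3.14, 0.001, 3.141]
force: [-8.1, -5.4, 9.8]
gripper_width: 20.9
gripper_force: 62.5
```

```bash
python3 -m crank '[[0,0,-0.03,0,0,0,0],[0,0.0533,0,0,0,0,0],[0,0.0533,0,0,0,0,0],[0.001,0.0533,0,0,0,0,0],[0,0,0,0,0,0,0],[0,0,0.02,0,0,0,0],[0,0,0.0015,0,0,0,0],[0,0,0.0015,0,0,0,0],[0,0,0.0015,0,0,0,0],[0,0,0.0015,0,0,0,0],[0,0,0.0015,0,0,0,0],[0,0,0.0015,0,0,0,0]]'
```

```text
time_s: 14.9
tcp_pos: [507.3, 69.5, 108.2]
eef_rot: [3.141, 0.0, 3.14]
force: [-8.2, 4.1, 9.9]
gripper_width: 20.7
gripper_force: 62.7
```

```bash
python3 -m crank '[[0,0,0.0015,0,0,0,0],[0,0,0.0015,0,0,0,0],[0,0,0.0015,0,0,0,0],[0,0,0,0,0,0,0]]'
```

```text
time_s: 15.4
tcp_pos: [507.5, 69.8, 103.9]
eef_rot: [3.141, 0.001, 3.141]
force: [-5.6, 6.7, 9.1]
gripper_width: 21.0
gripper_force: 62.8
```

```bash
python3 -m crank '[[0,0,-0.03,0,0,0,0],[0,-0.0533,0,0,0,0,0],[0,-0.0533,0,0,0,0,0],[-0.001,-0.0533,0,0,0,0,0],[0,0,0,0,0,0,0],[0,0,0.02,0,0,0,0],[0,0,0.0015,0,0,0,0],[0,0,0.0015,0,0,0,0],[0,0,0.0015,0,0,0,0],[0,0,0.0015,0,0,0,0],[0,0,0.0015,0,0,0,0],[0,0,0.0015,0,0,0,0]]'
```

```text
time_s: 16.9
tcp_pos: [508.2, -90.0, 104.7]
eef_rot: [-3.141, 0.0, 3.141]
force: [-8.7, -1.2, 9.1]
gripper_width: 20.9
gripper_force: 62.6
```

```bash
python3 -m crank '[[0,0,0.0015,0,0,0,0],[0,0,0.0015,0,0,0,0],[0,0,0.0015,0,0,0,0],[0,0,0,0,0,0,0]]'
```

```text
time_s: 17.4
tcp_pos: [508.2, -90.4, 100.3]
eef_rot: [-3.141, 0.001, 3.141]
force: [-8.0, -2.5, 9.6]
gripper_width: 20.9
gripper_force: 62.7
```

```bash
python3 -m crank '[[0,0,-0.03,0,0,0,0],[0,0.0533,0,0,0,0,0],[0,0.0533,0,0,0,0,0],[0.001,0.0533,0,0,0,0,0],[0,0,0,0,0,0,0],[0,0,0.02,0,0,0,0],[0,0,0.0015,0,0,0,0],[0,0,0.0015,0,0,0,0],[0,0,0.0015,0,0,0,0],[0,0,0.0015,0,0,0,0],[0,0,0.0015,0,0,0,0],[0,0,0.0015,0,0,0,0]]'
```

```text
time_s: 18.9
tcp_pos: [507.3, 69.5, 101.2]
eef_rot: [3.141, 0.0, 3.14]
force: [-7.9, 3.2, 8.9]
gripper_width: 20.8
gripper_force: 62.9
```

```bash
python3 -m crank '[[0,0,0.001,0,0,0,0],[0,0,0.001,0,0,0,0],[0,0,0.001,0,0,0,0],[0,0,0,0,0,0,0]]'
```

```text
time_s: 19.4
tcp_pos: [507.3, 69.8, 98.2]
eef_rot: [3.141, 0.0, 3.141]
force: [-8.6, 6.5, 9.1]
gripper_width: 20.6
gripper_force: 62.9
```

```bash
python3 -m crank '[[0,0,-0.03,0,0,0,0],[0,-0.0533,0,0,0,0,0],[0,-0.0533,0,0,0,0,0],[-0.001,-0.0533,0,0,0,0,0],[0,0,0,0,0,0,0],[0,0,0.024,0,0,0,0],[0,0,0.0015,0,0,0,0],[0,0,0.0015,0,0,0,0],[0,0,0.0015,0,0,0,0],[0,0,0.0015,0,0,0,0],[0,0,0,0,0,0,0]]'
```

```text
time_s: 20.78
tcp_pos: [508.4, -90.4, 98.7]
eef_rot: [-3.141, 0.001, 3.141]
force: [-7.2, -3.9, 8.1]
gripper_width: 21.1
gripper_force: 62.9
```

```bash
python3 -m crank '[[0,0,0.0005,0,0,0,0],[0,0,0.0005,0,0,0,0],[0,0,0,0,0,0,0]]'
```

```text
time_s: 21.15
tcp_pos: [508.3, -90.4, 97.8]
eef_rot: [-3.14, 0.001, 3.141]
force: [-8.1, -4.3, 8.6]
gripper_width: 21.2
gripper_force: 62.9
```

```bash
python3 -m crank '[[0,0,0.0005,0,0,0,0],[0,0,0.0005,0,0,0,0],[0,0,0,0,0,0,0]]'
```

```text
time_s: 21.52
tcp_pos: [508.3, -90.5, 96.8]
eef_rot: [-3.14, 0.001, 3.141]
force: [-7.6, -5.6, 9.1]
gripper_width: 21.2
gripper_force: 62.9
```

```bash
python3 -m crank '[[0,0,0.0005,0,0,0,0],[0,0,0.0005,0,0,0,0],[0,0,0,0,0,0,0]]'
```

```text
time_s: 21.9
tcp_pos: [508.3, -90.6, 95.8]
eef_rot: [-3.14, 0.001, 3.141]
force: [-7.4, -5.9, 10.2]
gripper_width: 20.9
gripper_force: 63.0
```

```bash
python3 -m crank '[[0,0,0.0005,0,0,0,0],[0,0,0,0,0,0,0]]'
```

```text
time_s: 22.15
tcp_pos: [508.3, -90.6, 95.4]
eef_rot: [-3.14, 0.001, 3.141]
force: [-7.8, -5.6, 9.9]
gripper_width: 21.1
gripper_force: 63.0
```

```bash
python3 -m crank '[[0,0,-0.03,0,0,0,0],[0,0.0533,0,0,0,0,0],[0,0.0533,0,0,0,0,0],[0.001,0.0533,0,0,0,0,0],[0,0,0,0,0,0,0],[0,0,0.023,0,0,0,0],[0,0,0.0015,0,0,0,0],[0,0,0.0015,0,0,0,0],[0,0,0.001,0,0,0,0],[0,0,0.001,0,0,0,0],[0,0,0.001,0,0,0,0],[0,0,0,0,0,0,0]]'
```

```text
time_s: 23.65
tcp_pos: [507.5, 69.8, 96.3]
eef_rot: [3.141, 0.001, 3.141]
force: [-6.7, 5.3, 9.4]
gripper_width: 21.1
gripper_force: 63.1
```

```bash
python3 -m crank '[[0,0,0.0005,0,0,0,0],[0,0,0.0005,0,0,0,0],[0,0,0,0,0,0,0]]'
python3 - <<'E'
from h import *
t=manip.grab_frame('top');s=manip.grab_frame('side')
for n,im,r in(('side',s,(325,200,400,275)),('top',t,(325,172,400,200))):
    for c in blobs(im,(3,150,120),(14,255,255),r,8)[:2]:
        print(n,cen(c),cv2.contourArea(c),*[plane(n,[cen(c)],z)[0] for z in (71,75)])
cv2.imwrite('pics/d.png',cv2.resize(s[150:290,290:430],(600,600),interpolation=2)[:,:,::-1])
E
```

```text
time_s: 24.02
tcp_pos: [507.5, 69.8, 95.4]
eef_rot: [3.141, 0.001, 3.141]
force: [-7.7, 5.6, 10.1]
gripper_width: 21.1
gripper_force: 63.1
side [384.63414634 251.7195122 ] 41.0 [577.09840401 -89.40482851] [574.02529272 -91.41378646]
top [386.7        184.17083333] 40.0 [578.09006701 -90.52175966] [577.80516902 -89.84547255]
```

View pics/d.png

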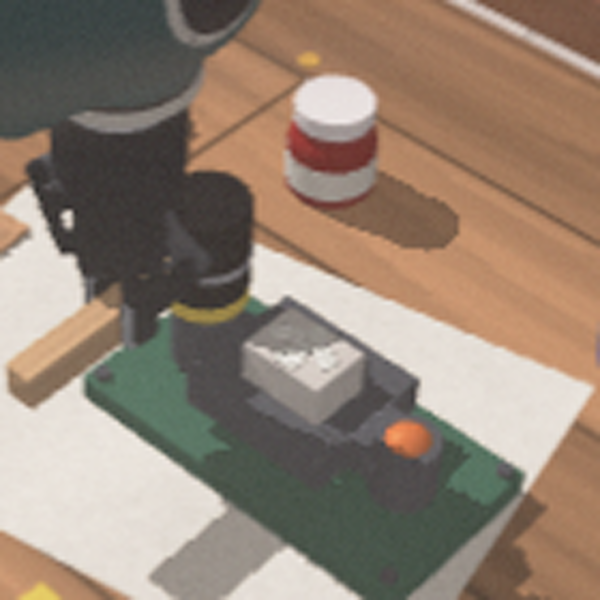

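The right cap measures about 26 mm down, and the casting stands proud, upright and centred. Next I return the mallet to the mat and check the left cap on the way.

```bash
python3 -m crank '[[0,0,-0.035,0,0,0,0],[0,0,-0.035,0,0,0,0],[0.0127,0.043,0,0,0,0,0],[0.0127,0.043,0,0,0,0,0],[0.0127,0.043,0,0,0,0,0],[0.0127,0.043,0,0,0,0,0],[0.0127,0.043,0,0,0,0,0],[0,0,0,0,0,-0.093,0],[0,0,0,0,0,-0.093,0],[0,0,0,0,0,0,0]]'
python3 - <<'E'
from h import *
t=manip.grab_frame('top');s=manip.grab_frame('side')
for n,im,r in(('side',s,(325,200,400,275)),('top',t,(325,172,400,200))):
    for c in blobs(im,(3,150,120),(14,255,255),r,8)[:2]:
        print(n,cen(c),cv2.contourArea(c),*[plane(n,[cen(c)],z)[0] for z in (71,75)])
w=blobs(t,(0,0,150),(180,60,255),(346,174,376,196),20)
for c in w[:1]:print('casting',plane('top',cv2.boxPoints(cv2.minAreaRect(c)),86),plane('top',[cen(c)],86))
E
```

```text
time_s: 25.38
tcp_pos: [443.9, 284.4, 163.9]
eef_rot: [-3.141, -0.0, -2.957]
force: [-0.4, 0.2, -3.9]
gripper_width: 20.7
gripper_force: 61.2
side [384.63095238 251.79761905] 42.0 [576.89137913 -89.56168436] [573.81926092 -91.56988988]
side [336.85       220.41111111] 30.0 [575.72884895  70.48011357] [572.66230728  67.70420337]
top [336.60714286 185.70634921] 42.0 [577.91746978  68.92270264] [577.63306521  69.14317439]
top [386.68292683 184.25203252] 41.0 [577.83309916 -90.45710472] [577.54893578 -89.78100244]
casting [[598.41677514  21.60908603]
 [600.0161372  -39.1788895 ]
 [557.0593004  -39.95906165]
 [555.50573856  20.72662593]] [[577.89636999 -10.00839587]]
```

Both ends are about 26 mm down and the casting is centred on its pedestal. Setting the mallet down.

```bash
python3 -m crank '[[0,0,0.05,0,0,0,0],[0,0,0.05,0,0,0,0],[0,0,0.03,0,0,0,0],[0,0,0.001,0,0,0,0],[0,0,0.001,0,0,0,0],[0,0,0.001,0,0,0,0],[0,0,0,0,0,0,0]]'
```

```text
time_s: 26.35
tcp_pos: [444.1, 284.8, 31.6]
eef_rot: [3.141, 0.001, -2.957]
force: [-0.2, 0.1, -3.6]
gripper_width: 20.8
gripper_force: 61.2
```

```bash
python3 -m crank '[[0,0,0.001,0,0,0,0],[0,0,0.001,0,0,0,0],[0,0,0.0005,0,0,0,0],[0,0,0,0,0,0,0]]'
```

```text
time_s: 26.85
tcp_pos: [443.9, 284.8, 28.7]
eef_rot: [3.141, 0.0, -2.956]
force: [-4.8, -1.8, 5.5]
gripper_width: 21.1
gripper_force: 62.4
```

```bash
python3 -m crank '[[0,0,-0.0005,0,0,0,0],[0,0,0,0,0,0,0.0854],[0,0,0,0,0,0,0.0854],[0,0,0,0,0,0,0.0854],[0,0,0,0,0,0,0.0854],[0,0,-0.05,0,0,0,0.0854],[0,0,-0.05,0,0,0,0.0854],[0,0,-0.05,0,0,0,0.0854],[0,0,0,0,0,0,0.0854]]'
```

```text
time_s: 27.98
tcp_pos: [445.1, 285.5, 183.1]
eef_rot: [3.139, 0.006, -2.956]
force: [0.9, 1.0, -1.1]
gripper_width: 85.5
gripper_force: 0.0
```

```bash
python3 -m crank '[[-0.0126,-0.0525,0,0,0,0,0.0854],[-0.0126,-0.0525,0,0,0,0,0.0854],[-0.0126,-0.0525,0,0,0,0,0.0854],[-0.0126,-0.0525,0,0,0,0,0.0854],[-0.0126,-0.0525,0,0,0,0,0.0854],[-0.0126,-0.0525,0,0,0,0,0.0854],[0,0,0,0,0,-0.18,0.0854],[0,0,0,0,0,-0.18,0.0854],[0,0,0,0,0,-0.18,0.0854],[0,0,0,0,0,-0.18,0.0854],[0,0,0,0,0,-0.18,0.0854],[0,0,0,0,0,-0.18,0.0854]]'; python3 -m crank '[[0,0,0,0,0,-0.15,0.0854],[0,0,0,0,0,-0.15,0.0854],[0,0,0,0,0,0,0.0854]]'
```

```text
time_s: 29.48
tcp_pos: [576.0, -10.9, 177.7]
eef_rot: [3.14, -0.0, -1.87]
force: [0.6, 0.6, -0.4]
gripper_width: 85.2
gripper_force: 0.0
time_s: 29.85
tcp_pos: [573.7, 50.5, 175.3]
eef_rot: [-3.134, -0.053, -1.67]
force: [0.5, -0.4, 0.0]
gripper_width: 85.3
gripper_force: 0.0
```

```bash
python3 -c "
from plant import manip
s=manip.read_state();print(s['joint_positions'],s['tcp_pos'],s['eef_rot'],s['time_s'])"; python3 -m crank '[[0,0,0,0,0,0,0.0854],[0,0,0,0,0,0,0.0854]]'
```

```text
[ 0.07012965 -0.07694228  1.72884539 -0.05321296  1.49139361 -2.96839013] [573.74390553  50.46756627 175.25997761] [-3.13423508 -0.05255697 -1.66979558] 29.85
time_s: 30.1
tcp_pos: [574.2, 47.7, 176.1]
eef_rot: [-3.133, -0.052, -1.675]
force: [-0.2, 0.3, -0.4]
gripper_width: 85.1
gripper_force: 0.0
```

Joint 6 has reached its range limit, so I'll turn half a turn back the other way for the equivalent grasp.

```bash
python3 -m crank '[[0,0,0,0,0,0.185,0.0854],[0,0,0,0,0,0.185,0.0854],[0,0,0,0,0,0.185,0.0854],[0,0,0,0,0,0.185,0.0854],[0,0,0,0,0,0.185,0.0854],[0,0,0,0,0,0.185,0.0854],[0,0,0,0,0,0.185,0.0854],[0,0,0,0,0,0.185,0.0854],[0,0,0,0,0,0.185,0.0854],[0,0,0,0,0,0.185,0.0854],[0,0,0,0,0,0.185,0.0854],[0,0,0,0,0,0.185,0.0854]]'; python3 -m crank '[[0,0,0,0,0,0.185,0.0854],[0,0,0,0,0,0.185,0.0854],[0,0,0,0,0,0.185,0.0854],[0,0,0,0,0,0.185,0.0854],[0,0,0,0,0,0.09,0.0854],[0,0,0,0,0,0,0.0854]]'
```

```text
time_s: 31.6
tcp_pos: [574.3, 47.6, 176.4]
eef_rot: [-3.105, 0.039, 2.383]
force: [-0.7, 0.6, 0.1]
gripper_width: 85.4
gripper_force: 0.0
time_s: 32.35
tcp_pos: [574.3, 47.7, 176.4]
eef_rot: [3.138, 0.053, 1.559]
force: [-0.2, -0.2, -0.2]
gripper_width: 85.8
gripper_force: 0.0
```

```bash
python3 -m crank '[[0,0,0,0.0036,0.053,-0.018,0.0854],[-0.029,0.0016,0,0,0,0,0.0854],[-0.029,0.0016,0,0,0,0,0.0854],[0,0,0,0,0,0,0.0854],[0,0,0,0,0,0,0.0854]]'
```

```text
time_s: 32.98
tcp_pos: [577.8, -9.5, 176.4]
eef_rot: [-3.141, -0.0, 1.579]
force: [-0.2, -0.1, 0.2]
gripper_width: 85.2
gripper_force: 0.0
```

```bash
python3 -m crank '[[-0.0007,0,0.05,0,0,0,0.0854],[0,0,0.05,0,0,0,0.0854],[0,0,0.017,0,0,0,0.0854],[0,0,0,0,0,0,0.0854],[0,0,0,0,0,0,0],[0,0,0,0,0,0,0],[0,0,0,0,0,0,0],[0,0,0,0,0,0,0],[0,0,0,0,0,0,0]]'
```

```text
time_s: 34.1
tcp_pos: [578.6, -10.3, 61.2]
eef_rot: [3.139, 0.0, 1.578]
force: [-0.2, -0.5, 7.6]
gripper_width: 42.9
gripper_force: 62.1
```

```bash
python3 -m crank '[[0,0,-0.02,0,0,0,0],[0,0,-0.04,0,0,0,0],[0,0,-0.05,0,0,0,0],[-0.0537,-0.0152,0,0,0,0,0],[-0.0537,-0.0152,0,0,0,0,0],[-0.0537,-0.0152,0,0,0,0,0],[-0.0537,-0.0152,0,0,0,0,0],[-0.0537,-0.0152,0,0,0,0,0],[-0.0537,-0.0152,0,0,0,0,0],[0,0,0,0,0,0,0],[0,0,0,0,0,0,0]]'
python3 - <<'E'
from h import *
t=manip.grab_frame('top');s=manip.grab_frame('side')
cv2.imwrite('pics/e.png',np.hstack([cv2.resize(t[120:260,240:500],(480,260)),cv2.resize(s[200:400,300:540],(312,260))])[:,:,::-1])
E
```

```text
time_s: 35.48
tcp_pos: [489.0, -333.0, 170.4]
eef_rot: [3.141, 0.0, 1.577]
force: [-0.1, -0.2, -1.0]
gripper_width: 43.1
gripper_force: 61.3
```

View pics/e.png

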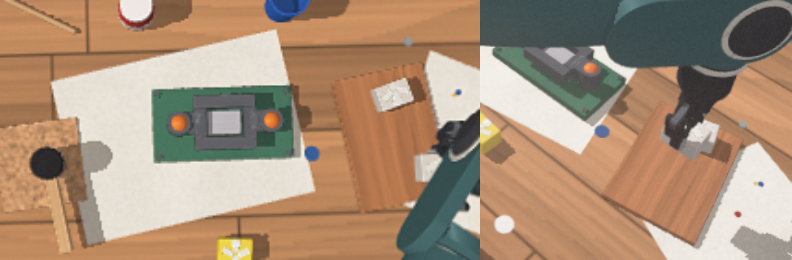

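The casting is held over the board's empty half, the frame stays down, and the mallet stands on the mat.

```bash
python3 -m crank '[[0,0,0.05,0,0,0,0],[0,0,0.05,0,0,0,0],[0,0,0.04,0,0,0,0],[0,0,0.003,0,0,0,0],[0,0,0.001,0,0,0,0],[0,0,0.001,0,0,0,0],[0,0,0,0,0,0,0]]'
```

```text
time_s: 36.45
tcp_pos: [489.2, -333.1, 25.2]
eef_rot: [3.141, 0.001, 1.578]
force: [-0.2, -0.3, -1.8]
gripper_width: 43.0
gripper_force: 62.3
```

```bash
python3 -m crank '[[0,0,0.001,0,0,0,0],[0,0,0.001,0,0,0,0],[0,0,0,0,0,0,0]]'
```

```text
time_s: 36.83
tcp_pos: [489.0, -333.2, 22.8]
eef_rot: [-3.142, 0.0, 1.578]
force: [-1.2, 0.8, 3.5]
gripper_width: 42.7
gripper_force: 62.8
```

Contact with the board. Release, rise and check.

```bash
python3 -m crank '[[0,0,0,0,0,0,0.0854],[0,0,0,0,0,0,0.0854],[0,0,0,0,0,0,0.0854],[0,0,0,0,0,0,0.0854],[0,0,-0.04,0,0,0,0.0854],[0,0,-0.05,0,0,0,0.0854],[0,0,-0.06,0,0,0,0.0854],[0.06,0,0,0,0,0,0.0854],[0.06,0,0,0,0,0,0.0854],[0.06,0,0,0,0,0,0.0854],[0.05,0,0,0,0,0,0.0854],[0,0,0,0,0,0,0.0854]]'
python3 - <<'E'
from h import *
t=manip.grab_frame('top');s=manip.grab_frame('side')
w=blobs(t,(0,0,150),(180,60,255),(435,155,480,225),20)
for c in w[:2]:print('casting',cen(c),plane('top',cv2.boxPoints(cv2.minAreaRect(c)),48).round().tolist(),plane('top',[cen(c)],48))
k=blobs(t,(0,0,0),(180,255,60),(245,195,285,222),50)
print('head',plane('top',[cv2.minEnclosingCircle(k[0])[0]],85))
cv2.imwrite('pics/f.png',np.hstack([cv2.resize(t[100:260,230:500],(439,260)),cv2.resize(s[170:400,220:540],(361,260))])[:,:,::-1])
E
```

```text
time_s: 38.33
tcp_pos: [487.3, -100.5, 172.8]
eef_rot: [3.141, -0.0, 1.582]
force: [-0.1, -0.0, 0.9]
gripper_width: 85.5
gripper_force: 0.0
casting [451.96520529 170.84064022] [[626.0, -271.0], [648.0, -336.0], [607.0, -349.0], [586.0, -284.0]] [[ 616.97998543 -309.7817336 ]]
casting [475.669532   166.72588348] [[667.0, -372.0], [667.0, -402.0], [568.0, -397.0], [569.0, -367.0]] [[ 628.33020266 -389.12632713]]
head [[514.91039735 294.7764054 ]]
```

View pics/f.png

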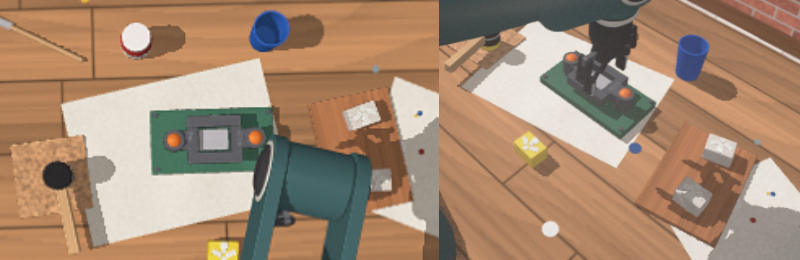

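The casting lies flat and face up beside the finished one, which hasn't moved. The mallet is on the mat, the frame is down, and the gripper is clear.

```bash
python3 -c "
from plant import manip
print(manip.sign_off())"
```

```text
the job is handed in; nothing more can be done
None
```

I handed the job in at about 38 s of the 72 s; sign-off returned no verdict. By my measurements the frame is fully down (about 26 mm at both ends), the mallet is back on the cork mat, and the casting lies flat and face up on the board beside the unmoved finished one.

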